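# Unclamp and take down a stack of sample tins

## Robot

A 6-joint arm with a two-finger parallel gripper is mounted at the origin on the work surface. World frame = base frame: x ahead of the robot, y to its left, z up, the work surface at z = 0. Lengths are in m, angles in rad, forces in N, time in s.
With the tool pointing down it reaches from about 0.325 to 0.9 m from the base axis. Payload 6.1 kg.
Tool frame: the origin (TCP) lies between the finger pads; the fingertips stand 22 mm ahead of it and the grasp point (between the pads) lies 3 mm ahead of it; z points along the fingers, y is the line along which they close (so a half turn about z gives the same grasp; the last joint's range is limited). The gripper opens to 85 mm and grips with 20 to 120 N. Pads are 22 mm wide; open, the fingers measure 114 mm over their backs; the gripper's body (76 mm by 85 mm) begins 54 mm behind the grasp point. The pads swing forward as they close: fully open they stand 13 mm farther back than shut.
Start: joints at [1.223, 0.22, 1.526, -0, 1.395, -0.126], TCP at [0.137, 0.61, 0.253] pointing down, gripper open.
Joint ranges: [-2.98, 2.98], [-0.91, 2.08], [0.09, 2.57], [-1.24, 4.39], [0.2, 2.65], [-2.68, 2.68]. Speed limits (rad/s): [2.57, 2.57, 3.01, 3.14, 3.14, 3.14].

## Interface

Orientations are given as a 3x3 rotation matrix whose columns are the frame's x, y, z axes.
In Python, from plant import env gives the robot as it stands.
- The arm moves only by the tool carry_out, never from a script. Its argument "steps" is a list of rows, each a list of 5 numbers: the opening, from -1 (shut) to 1 (fully open), then the shift along the tool's x, y, z normalised to -1 to 1, where 1 is 0.02 m, then the turn about the tool's z normalised to -1 to 1, where 1 is 0.08 rad. In form: [[claw, tx, ty, tz, spin], ...]. A call has 1 to 12 rows; each row shifts and turns the commanded pose from where the row before left it, along the tool's axes as they then stand; what a row does not reach is not made up. A row lasts 1/10 s, in which the tool goes at most 50 mm and 8.59 degrees, less where a joint would pass 70% of its speed; a pose out of reach is approached as far as the arm can. A call with a number of a shift or a turn outside -1 to 1 is refused whole. A call with a gripper value outside its range is refused whole. The fingers move at their own pace and stop on an object; "squeeze" is the grip in N (left out, the last holds). Time passes only in rows, so rows that do not move let the fingers close. It gives the time, the measured TCP pose, the force, the opening and the grip force at its end, in the units of the state.
- env.sense(): the state, without advancing time (a new reading comes with each control period).
- env.snapshot(name): name is "side" or "top"; returns a dict with "frame" (480x640x3 uint8, blue, green, red), "fx", "fy", "cx", "cy" (pixels), "rvec" (rotation vector, rad) and "tvec" (3), from world to camera coordinates, as OpenCV has them. Camera axes: x right, y down, z forward; pixel columns grow to the right and rows downward; lengths in m; the calibration is good to about 2 mm. A picture is of the moment at which its call begins. There is no depth.
- env.hand_in(): hands the job in; it is judged then, once.
Trained networks look in a picture, given as the dict that the camera call returned (one of the last four; its "shot" number tells which), for a name from the list of things; names that differ only in an ending like _2 or _b are one class to them, and where a whole thing is asked for, a point or a joint stands for the part that bears it (a point fixed in the world has none). Each returns a list of dicts, best first, with "conf" (0 to 1); they miss things now and then, are a little off and sometimes report something else, mostly with a low value. They report only what shows in the picture. A call takes as long as a camera call.
- env.masks_of(picture, target): "mask" (480x640 bool, what is visible of it) and "uv" ([column, row] in pixels, amid what is visible of it).
- env.place_of(picture, target): "uv" ([column, row] in pixels: a listed point, or the origin of a listed thing).
The state is a dict: "time_s": time; "joints": joint angles; "joint_velocities": joint speeds; "effort": joint torques, N m; "ee_pos": TCP position; "ee_rot": TCP orientation; "contact_force": force on the tool from outside, world axes, zero at the start; "torque": the same for the moment, N m; "opening": finger opening in m; "gripper_force": force on a finger pad.
Only numpy, scipy, OpenCV 4.12 (cv2) and the standard library are available. Lean on these libraries where they do the work, as an engineer would, in place of code of your own. Each camera call takes 0.05 s, during which the arm holds its last target. There are 200 camera calls.

## Task

The shaking is finished: lift the ratchet pawl on the shaker, slide the clamp bar well back, then take the stack of three tins apart from the top down. Set the smallest tin in the middle of the white tile, then the middle-sized tin in the middle of the balance's pan, then the largest in the middle of the hotplate's round top. Keep every tin upright and set it down, do not drop it.

Things in the scene. Friction and masses are not known exactly. Their poses are not given: they have to be found in the camera images.
- small_tin: Smallest closed steel tin, on top of the stack: upright cylinder 34 mm in diameter, 26 mm high, about 60 g. Origin at the centre of its underside, z up.
- middle_tin: Middle-sized closed steel tin, in the middle of the stack: cylinder 48 mm in diameter, 32 mm high, about 120 g. Origin at the centre of its underside, z up. It stands on the big tin's flat lid and carries the small tin loosely on its own.
- big_tin: Largest closed steel tin, bottom of the stack, 66 mm diameter, 40 mm high, about 220 g, on the shaker's flat platform (70 mm above the table). Origin: centre of its underside. Clamped along the shaker's x between a fixed stop (+x side, 22 mm high, 50 wide) and the clamp bar's jaw (-x side, 47 mm high, 44 wide), whose lip covers its rim; its two sides along the shaker's y are free.
- pawl_knob (a point): Centre of the black knob bar at the pawl's free end: 14 mm diameter, 30 mm long along the shaker's y, 54 mm above the platform when down. Site axes = the shaker's while down; it tilts with the pawl. The hinge axis, parallel to the shaker's y, is 75 mm behind (-x) and 28 mm below the knob's centre when down; the arm runs level from hinge to under the knob, its top 24 mm below the centre.
- ratchet_pawl (a joint): Angle of the pawl in rad: 0 down, its nose blocking the clamp bar; grows as the knob is lifted (it swings up and back over the hinge), 0.9 at the stop. Above about 0.2 the bar is free, but lift it well, to about 0.5. A stiff hinge (1 to 2 N at the knob): it stays where it is left.
- pull_tab (a point): Top centre of the black upright tab by which the clamp bar is pulled: 14 mm thick along x, 28 mm wide along y, 46 mm tall, its top 59 mm above the platform. Site axes = the shaker's: x from the tab towards the stack, y left, z up. At the start the pawl's knob is 5 mm further along x and 87 mm along y; the stack's axis is 95 mm along x and 42 mm along y.
- clamp_bar (a joint): How far the clamp bar has been slid back, in m along the shaker's -x: 0 clamped, 0.05 fully back at its stop. Friction about 3 N; it stays where it is left; blocked at 0 while the pawl is down. 0.035 or more counts as well back.
- tile: White square ceramic tile, 100 by 100 mm, 12 mm thick, fixed flat on the table. Origin at the centre of its underside: set the tin above the origin, at height 0.012.
- balance: White laboratory balance, fixed, 160 by 124 mm, housing top 44 mm high, with a round steel pan 96 mm in diameter whose flat top is 55 mm above the table. Origin on the table directly below the pan's centre; the display lies on the -x side of the pan. The pan does not sink.
- hotplate: Blue hotplate, fixed, switched off and cold, 160 by 130 mm, with a white round top 116 mm in diameter, flat, 85 mm above the table. Origin on the table directly below the centre of the round top; two knobs on its -x face.

How it is judged:
By the outcome, as a careful person would: the job done as asked, in the order asked, and still so for the second after the job is handed in, with the robot touching nothing.
It also fails if it takes over 106 s, if anything falls off the work surface, if the arm or the gripper's body presses on something with over 40 N, if the wrist force passes 120 N, or if a joint passes its speed limit or range.

## Working session

There is one attempt and no reset: what is moved stays moved. The work goes in short steps, Python scripts to look and compute and a tool call to move; the robot and the scene stay as the last step left them, time stands still between calls to the robot, and variables do not carry over. Pictures are saved under pics/ and viewed, at most 15 in all, crops included, and the job is handed in when it is done.

Besides the shell and the picture viewer there is one more tool, called by a JSON object that holds its "op" and its "data". carry_out: Moves the arm, as the interface text tells. Its arguments: {"type":"object","properties":{"steps":{"type":"array","items":{"type":"array","items":{"type":"number","minimum":-1,"maximum":1}}},"squeeze":{"type":"number"}},"required":["steps"]}

```bash
ls; mkdir -p pics; cat > h.py <<'E'
from plant import env
import numpy as np, cv2
def cam(p):
    R=cv2.Rodrigues(np.array(p["rvec"],float))[0]; t=np.array(p["tvec"],float).ravel()
    return R,t
def ray(p,uv):
    R,t=cam(p); d=R.T@np.array([(uv[0]-p["cx"])/p["fx"],(uv[1]-p["cy"])/p["fy"],1.0]); return -R.T@t,d
def at_z(p,uv,z):
    c,d=ray(p,uv); return c+d*(z-c[2])/d[2]
def tri(*prs):
    A=np.zeros((3,3));b=np.zeros(3)
    for p,uv in prs:
        c,d=ray(p,uv); d=d/np.linalg.norm(d); P=np.eye(3)-np.outer(d,d); A+=P;b+=P@c
    x=np.linalg.solve(A,b); return x
def proj(p,X):
    return cv2.projectPoints(np.array(X,float).reshape(-1,1,3),np.array(p["rvec"],float),np.array(p["tvec"],float),np.array([[p["fx"],0,p["cx"]],[0,p["fy"],p["cy"]],[0,0,1]],float),None)[0].reshape(-1,2)
E
python3 - <<'E'
from h import *
np.set_printoptions(precision=4,suppress=True)
s=env.snapshot("side");t=env.snapshot("top")
cv2.imwrite("pics/s0.png",s["frame"]);cv2.imwrite("pics/t0.png",t["frame"])
for n in ["small_tin","middle_tin","big_tin","pawl_knob","pull_tab","tile","balance","hotplate"]:
    a=env.place_of(s,n);b=env.place_of(t,n)
    print(n,[(np.round(x["uv"],1),round(x["conf"],2)) for x in a[:2]],[(np.round(x["uv"],1),round(x["conf"],2)) for x in b[:2]], tri((s,a[0]["uv"]),(t,b[0]["uv"])) if a and b else None)
print(cam(s),cam(t)); print(env.sense()); print(-cam(s)[0].T@cam(s)[1],-cam(t)[0].T@cam(t)[1])
E
```

```text
pics
small_tin [(array([374.4, 247.2]), 0.85)] [(array([357.8, 205.1]), 0.68)] [ 0.6342 -0.1026  0.1488]
middle_tin [(array([375.9, 257.7]), 0.55)] [(array([352.8, 207.8]), 0.74)] [ 0.639  -0.0962  0.107 ]
big_tin [(array([371. , 271.9]), 0.84)] [(array([354.3, 211.6]), 0.88)] [ 0.6342 -0.1013  0.0712]
pawl_knob [(array([321.2, 234.5]), 0.68)] [(array([328.6, 242.6]), 0.76)] [ 0.5571 -0.0452  0.1331]
pull_tab [(array([327.9, 272.2]), 0.75)] [(array([364.6, 257.7]), 0.79), (array([145.4, 289.7]), 0.4)] [ 0.5393 -0.1211  0.1288]
tile [(array([338.5, 185.9]), 0.89)] [(array([354. , 207.7]), 0.74), (array([228.3, 205.1]), 0.59)] [ 0.5886 -0.0831  0.2929]
balance [(array([308.8, 465.8]), 0.65), (array([241. , 144.3]), 0.61)] [(array([141.2, 290.6]), 0.98)] [ 0.3302 -1.6644  6.2741]
hotplate [(array([308.4, 466.6]), 0.83)] [(array([473.8, 290.2]), 0.93)] [ 0.4641 -0.3803 -0.0098]
(array([[ 0.9763, -0.2165,  0.0043],
       [-0.1691, -0.7744, -0.6097],
       [ 0.1353,  0.5945, -0.7926]]), array([-0.5358,  0.1345,  0.921 ])) (array([[ 0.0187, -0.9998,  0.0009],
       [-0.996 , -0.0187, -0.0872],
       [ 0.0872,  0.0007, -0.9962]]), array([-0.0316,  0.5703,  1.2274]))
{'time_s': 0.9, 'joints': array([ 1.2229,  0.2204,  1.5265,  0.    ,  1.3947, -0.1261]), 'joint_velocities': array([-0.0011, -0.0007,  0.0011,  0.0008, -0.0006, -0.0004]), 'effort': array([  0.0006, -49.682 , -38.9747,  -0.    ,   0.0003,  -0.    ]), 'ee_pos': array([0.1375, 0.6097, 0.2533]), 'ee_rot': array([[-0.9755,  0.2199, -0.    ],
       [ 0.2199,  0.9755,  0.    ],
       [ 0.    ,  0.    , -1.    ]]), 'contact_force': array([-0.6039, -0.473 , -0.3527]), 'torque': array([-0.0005,  0.0134,  0.0159]), 'gripper_force': 0.0, 'opening': 0.08512576575065815}
[ 0.4212 -0.5594  0.8143] [ 0.4616 -0.0217  1.2725]
```

View pics/s0.png

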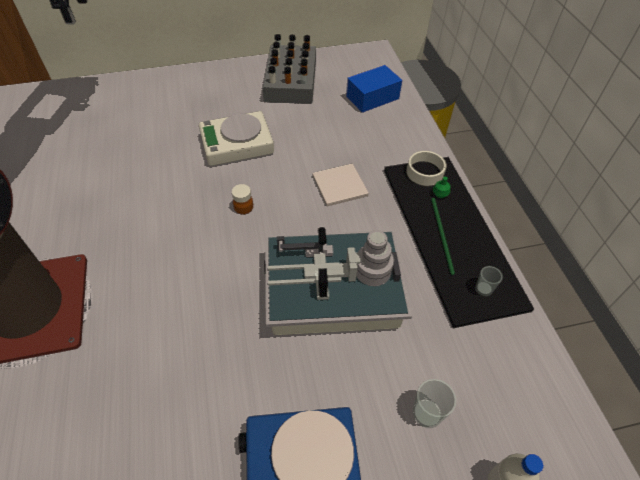

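View pics/t0.png

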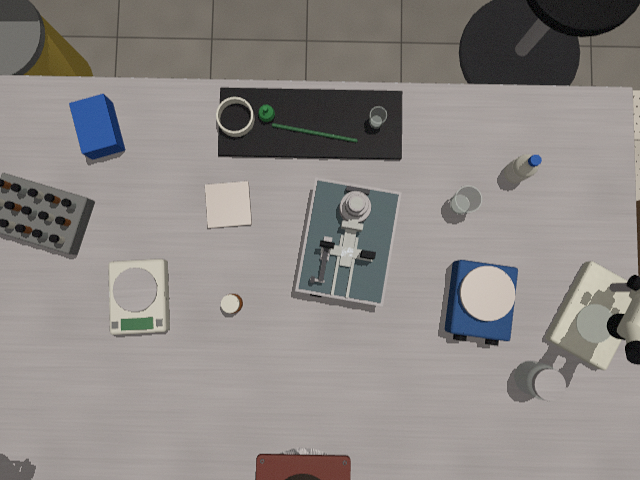

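Top view: stack at (355,206), knob bar (327,244), tab (367,255), tile (228,205), pan (135,289), hotplate top (487,293). The side view agrees: stack (376,255), knob (322,237), tab (322,283). The shaker is yawed about -11°.

```bash
python3 - <<'E'
from h import *
from scipy.optimize import least_squares
np.set_printoptions(precision=4,suppress=True)
P={k:env.snapshot(k) for k in("side","top")}
L={"small_tin":(95,42,142-70),"middle_tin":(95,42,102-62),"big_tin":(95,42,0),"pawl_knob":(5,87,54),"pull_tab":(0,0,59)}
L["small_tin"]=(95,42,72);L["middle_tin"]=(95,42,40)
obs=[]
for k,p in P.items():
    for n in L:
        r=env.place_of(p,n)
        if r: obs.append((k,n,np.array(r[0]["uv"])))
def W(q,l):
    c,s=np.cos(q[2]),np.sin(q[2]); l=np.array(l)/1000
    return [q[0]+c*l[0]-s*l[1],q[1]+s*l[0]+c*l[1],.07+l[2]]
f=lambda q:np.concatenate([proj(P[k],W(q,L[n]))[0]-uv for k,n,uv in obs])
r=least_squares(f,[.54,-.12,-.2],loss="soft_l1",x_scale=[.01,.01,.1]);print(r.x)
for o,e in zip(obs,f(r.x).reshape(-1,2)):print(o[0],o[1],o[2],e)
for n in L: print(n,W(r.x,L[n]))
def blob(p,seed,z,tol=10,name=""):
    im=cv2.GaussianBlur(p["frame"],(3,3),0);m=np.zeros((482,642),np.uint8)
    cv2.floodFill(im,m,seed,0,(tol,)*3,(tol,)*3,4|cv2.FLOODFILL_MASK_ONLY|cv2.FLOODFILL_FIXED_RANGE|(255<<8))
    m=m[1:-1,1:-1];c=max(cv2.findContours(m,cv2.RETR_EXTERNAL,cv2.CHAIN_APPROX_NONE)[0],key=len)
    g=np.array([at_z(p,u,z)[:2] for u in c[:,0,:].astype(float)],np.float32)
    (a,b),rr=cv2.minEnclosingCircle(g); h=cv2.minAreaRect(g); print(name,"circ",a,b,rr,"rect",h,len(c))
blob(P["top"],(135,289),.055,10,"pan top");blob(P["side"],(241,127),.055,10,"pan side")
blob(P["top"],(487,293),.085,12,"hot top");blob(P["side"],(312,445),.085,12,"hot side")
blob(P["top"],(228,205),.012,12,"tile top");blob(P["side"],(340,184),.012,12,"tile side")
for n in("tile","balance","hotplate"):
    for k,p in P.items():
        for x in env.place_of(p,n)[:2]: print(n,k,x["conf"],at_z(p,x["uv"],0))
E
```

```text
[ 0.5375 -0.1228 -0.1867]
side small_tin [376.2 247.3] [0.9518 0.0916]
side middle_tin [373.8 261.4] [ 1.3779 -3.1901]
side big_tin [369.9 269.3] [2.9682 1.5687]
side pawl_knob [324.1 231.1] [-1.0783  3.1567]
side pull_tab [323.5 273.7] [-1.0981 -0.1392]
top small_tin [357.5 205.8] [-1.8597 -1.3501]
top middle_tin [326.4 245.5] [ 28.1608 -38.6934]
top big_tin [353.6 206.2] [-0.3088  3.3783]
top pawl_knob [324.8 241.9] [0.0381 1.9955]
top pull_tab [369.8 253.2] [-3.6465  1.5554]
small_tin [np.float64(0.6386509223694661), np.float64(-0.09917191484122401), np.float64(0.14200000000000002)]
middle_tin [np.float64(0.6386509223694661), np.float64(-0.09917191484122401), np.float64(0.11000000000000001)]
big_tin [np.float64(0.6386509223694661), np.float64(-0.09917191484122401), np.float64(0.07)]
pawl_knob [np.float64(0.5585672727601992), np.float64(-0.03824893834417345), np.float64(0.124)]
pull_tab [np.float64(0.5375060648799392), np.float64(-0.12280912710120305), np.float64(0.129)]
pan top circ 0.45766106247901917 0.36921581625938416 0.04920671880245209 rect ((0.45824289321899414, 0.370653986
[... 561 characters left out ...]
08840250968933), (0.09178917109966278, 0.11030248552560806), 77.54261779785156) 229
tile top circ 0.6553904414176941 0.18162155151367188 0.0659281462430954 rect ((0.6549738645553589, 0.18242834508419037), (0.09550449997186661, 0.09585759043693542), 5.915050029754639) 162
tile side circ 0.651531457901001 0.183223694562912 0.06495583057403564 rect ((0.6525138020515442, 0.1837649643421173), (0.09505868703126907, 0.0963052436709404), 6.001379489898682) 132
tile side 0.74 [ 0.652   0.1835 -0.    ]
tile top 0.87 [0.6607 0.1868 0.    ]
balance side 0.91 [0.4514 0.3791 0.    ]
balance top 0.7 [0.466 0.367 0.   ]
hotplate side 0.87 [ 0.4579 -0.3832  0.    ]
hotplate top 0.55 [ 0.4697 -0.3848  0.    ]
```

```bash
cat > ov.py <<'E'
from h import *
def ovl(q,name,extra=[]):
    c,s=np.cos(q[2]),np.sin(q[2])
    def W(l): l=np.array(l,float)/1000; return np.c_[q[0]+c*l[:,0]-s*l[:,1],q[1]+s*l[:,0]+c*l[:,1],.07+l[:,2]]
    th=np.linspace(0,2*np.pi,40)
    circ=lambda r,z:W(np.c_[95+r*np.cos(th),42+r*np.sin(th),0*th+z])
    rec=lambda x,y,a,b,z:W([[x-a,y-b,z],[x+a,y-b,z],[x+a,y+b,z],[x-a,y+b,z],[x-a,y-b,z]])
    S=[circ(17,98),circ(24,72),circ(33,40),rec(0,0,7,14,59),rec(5,87,7,15,54)]
    out=[]
    for k,(u,v) in {"side":(340,265),"top":(345,225)}.items():
        p=env.snapshot(k); x0,y0=u-75,v-55; K=5.3
        im=cv2.resize(p["frame"][y0:y0+112,x0:x0+75*2][:, :],None,fx=K,fy=K,interpolation=cv2.INTER_CUBIC)
        for l in S:
            cv2.polylines(im,[np.int32((proj(p,l)-[x0,y0]+.5)*K)],False,(0,0,255),1)
        out.append(im)
    o=np.vstack([out[0][:300*2],out[1]]); o=np.hstack(out); o=cv2.resize(o,(800,int(o.shape[0]*800/o.shape[1]))) if 0 else o
    cv2.imwrite("pics/%s_a.png"%name,out[0]);cv2.imwrite("pics/%s_b.png"%name,out[1])
E
python3 -c "
from ov import *
ovl([.5375,-.1228,-.1867],'o1')"
```

```text
(no output)
```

View pics/o1_a.png

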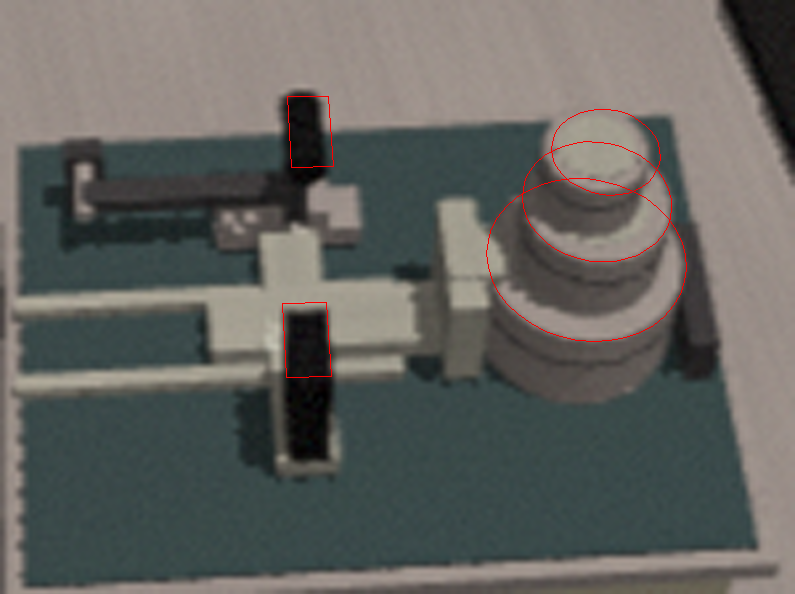

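View pics/o1_b.png

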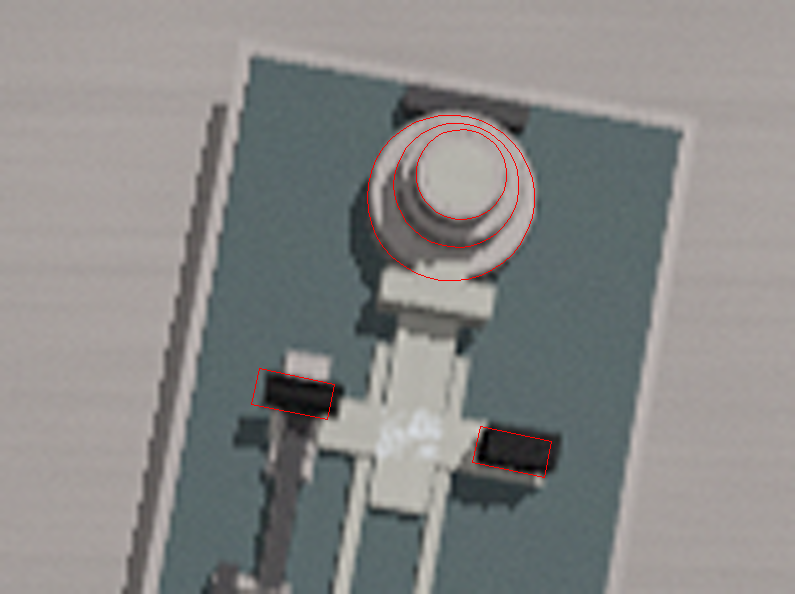

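```bash
python3 - <<'E'
from h import *
from scipy.optimize import least_squares
np.set_printoptions(precision=4,suppress=True)
P={k:env.snapshot(k) for k in("side","top")}
O={"side":(265,210),"top":(270,170)}
C=[("top",(250,58)),("top",(683,128)),("top",(160,594)),("top",(612,594)),("side",(20,148)),("side",(670,118)),("side",(757,548)),("side",(24,585))]
w=[at_z(P[k],np.array(z)/5.3-.5+O[k],.07) for k,z in C]
for x in w: print(x)
ang=lambda a,b:np.arctan2(*(b-a)[1::-1])
print("x-dir yaw",ang(w[2],w[0]),ang(w[3],w[1]),ang(w[4],w[5]),ang(w[7],w[6]),"y-dir",ang(w[1],w[0])-np.pi/2,ang(w[6],w[5])-np.pi/2)
obs=[("top",(462,174),(95,42,98)),("top",(523,446),(0,0,59)),("top",(301,394),(5,87,54)),("top",(452,198),(95,42,40)),
("side",(597,152),(95,42,98)),("side",(306,341),(0,0,59)),("side",(306,136),(5,87,54)),("side",(582,260),(95,42,40))]
def W(q,l):
    c,s=np.cos(q[2]),np.sin(q[2]); l=np.array(l)/1000
    return [q[0]+c*l[0]-s*l[1],q[1]+s*l[0]+c*l[1],.07+l[2]]
f=lambda q:np.concatenate([proj(P[k],W(q,l))[0]-(np.array(z)/5.3-.5+O[k]) for k,z,l in obs])
r=least_squares(f,[.54,-.12,-.15],x_scale=[.01,.01,.1]);q=r.x;print(q,f(q).reshape(-1,2))
for l in [(95,42,0),(5,87,54),(0,0,59)]:print(W(q,l))
s=env.sense();print(s["time_s"],s["ee_pos"])
E
```

```text
[ 0.7009 -0.0189  0.07  ]
[ 0.6753 -0.1963  0.07  ]
[0.4814 0.0133 0.07  ]
[ 0.4848 -0.1688  0.07  ]
[0.4651 0.0174 0.07  ]
[ 0.699  -0.0195  0.07  ]
[ 0.6714 -0.1948  0.07  ]
[ 0.4377 -0.1572  0.07  ]
x-dir yaw -0.14548853956541777 -0.1432240528583396 -0.15660838477848504 -0.15947218666366847 y-dir -0.14351224358351455 -0.15655844589697776
[ 0.5375 -0.1251 -0.1661] [[-0.0228  0.3885]
 [-0.9203  1.152 ]
 [-0.5733  0.9486]
 [-0.1423  0.2171]
 [ 1.4105  0.0654]
 [ 0.4429  0.8341]
 [ 0.0373  0.061 ]
 [ 0.5876 -0.2113]]
[np.float64(0.6380870026436284), np.float64(-0.0993460836200985), np.float64(0.07)]
[np.float64(0.5567638020690449), np.float64(-0.04008786015443877), np.float64(0.124)]
[np.float64(0.5374511995974441), np.float64(-0.12506446508646651), np.float64(0.129)]
2.0 [0.1375 0.6097 0.2533]
```

{"op": "carry_out", "data": {"steps": [[0.2, 0, 0, 0, -0.87], [0.2, -0.85, -0.96, 0, 0], [0.2, -0.85, -0.96, 0, 0], [0.2, -0.85, -0.96, 0, 0], [0.2, -0.85, -0.96, 0, 0], [0.2, -0.85, -0.96, 0, 0], [0.2, -0.85, -0.96, 0, 0], [0.2, -0.85, -0.96, 0, 0], [0.2, -0.85, -0.96, 0, 0], [0.2, -0.85, -0.96, 0, 0], [0.2, -0.85, -0.96, 0, 0], [0.2, -0.85, -0.96, 0, 0]], "squeeze": 40}}

```text
time_s: 3.2
ee_pos: [0.2908, 0.3717, 0.2535]
ee_rot: [[-0.988, 0.151, 0.0], [0.151, 0.988, 0.0], [-0.0, 0.0, -1.0]]
contact_force: [0.3, 0.2, 0.8]
opening: 0.0511
gripper_force: 0.0
```

{"op": "carry_out", "data": {"steps": [[0.2, -0.85, -0.96, 0, 0], [0.2, -0.85, -0.96, 0, 0], [0.2, -0.85, -0.96, 0, 0], [0.2, -0.85, -0.96, 0, 0], [0.2, -0.85, -0.96, 0, 0], [0.2, -0.85, -0.96, 0, 0], [0.2, -0.85, -0.96, 0, 0], [0.2, -0.85, -0.96, 0, 0], [0.2, -0.85, -0.96, 0, 0], [0.2, -0.85, -0.96, 0, 0], [0.2, -0.85, -0.96, 0, 0]]}}

```text
time_s: 4.3
ee_pos: [0.4437, 0.1345, 0.2535]
ee_rot: [[-0.988, 0.152, 0.001], [0.152, 0.988, 0.0], [-0.001, 0.0, -1.0]]
contact_force: [0.3, -0.1, -0.4]
opening: 0.0511
gripper_force: 0.0
```

```bash
cat > plan.py <<'E'
# usage: plan.py x y z -> remaining delta in tool units (rows of 20 mm) ; offsets also printed
from h import *; import sys
s=env.sense(); R=s["ee_rot"]; p=s["ee_pos"]
print("t",s["time_s"],"pos",np.round(p,4),"yaw_y",round(float(np.arctan2(R[1,1],R[0,1])),4),"open",round(s["opening"],4),"F",np.round(s["contact_force"],1),"grip",round(s["gripper_force"],1))
a=list(map(float,sys.argv[1:]))
for i in range(0,len(a),3):
    d=R.T@(np.array(a[i:i+3])-p)/.02; print(a[i:i+3],"tool units",np.round(d,2))
    
E
python3 plan.py .556 -.041 .128
```

```text
t 4.3 pos [0.4437 0.1345 0.2535] yaw_y 1.4185 open 0.0511 F [ 0.3 -0.1 -0.4] grip 0.0
[0.556, -0.041, 0.128] tool units [-6.88 -7.82  6.28]
```

{"op": "carry_out", "data": {"steps": [[0.2, -0.86, -0.98, 0, 0], [0.2, -0.86, -0.98, 0, 0], [0.2, -0.86, -0.98, 0, 0], [0.2, -0.86, -0.98, 0, 0], [0.2, -0.86, -0.98, 0, 0], [0.2, -0.86, -0.98, 0.4, 0], [0.2, -0.86, -0.98, 0.8, 0], [0.2, -0.86, -0.98, 1, 0], [0.2, 0, 0, 1, 0], [0.2, 0, 0, 0.8, 0], [0.2, 0, 0, 0, 0]]}}

```text
time_s: 5.4
ee_pos: [0.5536, -0.0403, 0.1705]
ee_rot: [[-0.988, 0.152, -0.005], [0.152, 0.988, 0.001], [0.005, 0.0, -1.0]]
contact_force: [-1.7, -0.4, 0.0]
opening: 0.0511
gripper_force: 0.0
```

```bash
python3 plan.py .556 -.041 .128; python3 -c "
from ov import *
ovl([.5377,-.1266,-.152],'o2')
import cv2
a=cv2.imread('pics/o2_a.png');b=cv2.imread('pics/o2_b.png')
cv2.imwrite('pics/o2.png',np.hstack([a[0:500,100:500],b[100:600,180:580]]))"
```

```text
t 5.4 pos [ 0.5536 -0.0403  0.1705] yaw_y 1.4181 open 0.0511 F [-1.7 -0.4  0. ] grip 0.0
[0.556, -0.041, 0.128] tool units [-0.14 -0.02  2.12]Traceback (most recent call last):
  File "<string>", line 6, in <module>
    cv2.imwrite('pics/o2.png',np.hstack([a[0:500,100:500],b[100:600,180:580]]))
                              ~~~~~~~~~^^^^^^^^^^^^^^^^^^^^^^^^^^^^^^^^^^^^^^^
    return _nx.concatenate(arrs, 1, dtype=dtype, casting=casting)
           ~~~~~~~~~~~~~~~^^^^^^^^^^^^^^^^^^^^^^^^^^^^^^^^^^^^^^^
ValueError: all the input array dimensions except for the concatenation axis must match exactly, but along dimension 0, the array at index 0 has size 500 and the array at index 1 has size 494
```

```bash
python3 -c "
import cv2,numpy as np
a=cv2.imread('pics/o2_a.png');b=cv2.imread('pics/o2_b.png')
cv2.imwrite('pics/o2.png',np.hstack([a[0:490,100:500],b[100:590,180:580]]))"
```

```text
(no output)
```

View pics/o2.png

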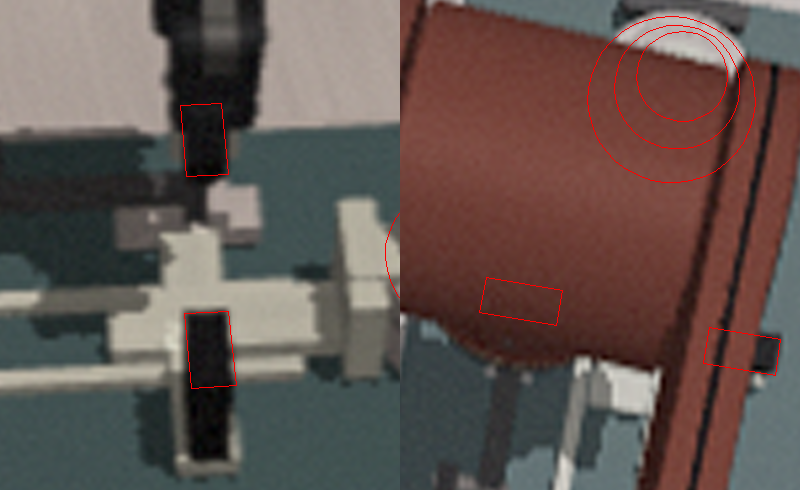

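In the side view (left) the gripper sits centred above the knob at about (205,140), and the overlay matches the knob and tab. I'll descend and grip.

{"op": "carry_out", "data": {"steps": [[0.2, -0.06, 0, 0.7, 0], [0.2, -0.06, 0, 0.7, 0], [0.2, 0, 0, 0.65, 0], [0.2, 0, 0, 0, 0], [-1, 0, 0, 0, 0], [-1, 0, 0, 0, 0], [-1, 0, 0, 0, 0], [-1, 0, 0, 0, 0], [-1, 0, 0, 0, 0]], "squeeze": 40}}

```text
time_s: 6.4
ee_pos: [0.5577, -0.0411, 0.1326]
ee_rot: [[-0.988, 0.152, 0.0], [0.152, 0.988, -0.001], [-0.0, -0.001, -1.0]]
contact_force: [-1.5, -3.0, -0.6]
opening: 0.0292
gripper_force: 41.3
```

{"op": "carry_out", "data": {"steps": [[-1, 0.08, 0, -0.185, 0], [-1, 0.08, 0, -0.185, 0], [-1, 0.095, 0, -0.175, 0], [-1, 0.095, 0, -0.175, 0], [-1, 0.115, 0, -0.165, 0], [-1, 0.115, 0, -0.165, 0], [-1, 0.13, 0, -0.15, 0], [-1, 0.13, 0, -0.15, 0], [-1, 0.145, 0, -0.14, 0], [-1, 0.145, 0, -0.14, 0], [-1, 0.16, 0, -0.125, 0], [-1, 0.16, 0, -0.125, 0]]}}

```text
time_s: 7.6
ee_pos: [0.5288, -0.0365, 0.1701]
ee_rot: [[-0.988, 0.152, 0.0], [0.152, 0.988, -0.0], [-0.0, -0.0, -1.0]]
contact_force: [0.2, -4.7, -6.4]
opening: 0.0289
gripper_force: 39.9
```

```bash
python3 -c "
from h import *
s=env.snapshot('side');print(s['tvec'])
cv2.imwrite('pics/l1.png',cv2.resize(s['frame'][180:330,240:420],None,fx=4,fy=4))"; python3 plan.py .5377 -.1266 .130
```

```text
[-0.53580944  0.13451772  0.92103003]
t 7.65 pos [ 0.5284 -0.0365  0.1704] yaw_y 1.4187 open 0.0291 F [-2.2 -4.4 -5.6] grip 40.6
[0.5377, -0.1266, 0.13] tool units [-1.14 -4.38  2.02]
```

View pics/l1.png

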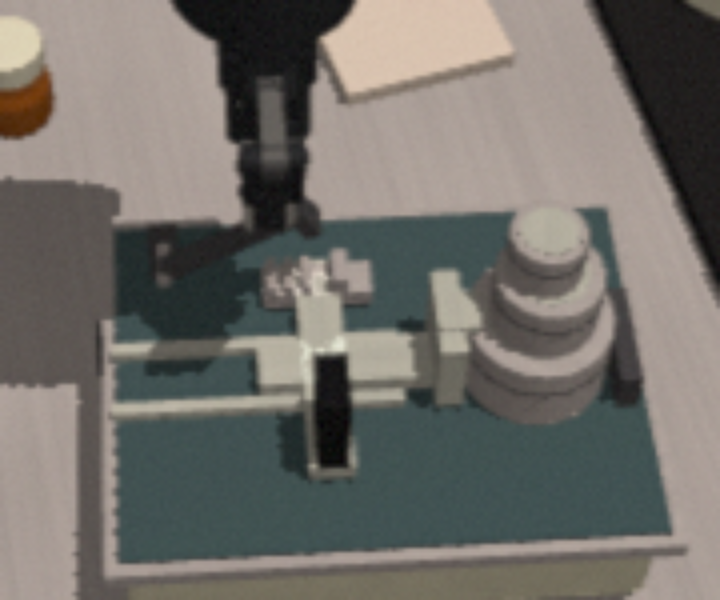

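{"op": "carry_out", "data": {"steps": [[0.2, 0, 0, 0, 0], [0.2, 0, 0, 0, 0], [0.2, 0, 0, -0.4, 0], [0.2, 0, 0, -0.9, 0], [0.2, 0, 0, -1, 0], [0.2, -0.23, -0.87, 0, 0], [0.2, -0.23, -0.87, 0, 0], [0.2, -0.23, -0.87, 0, 0], [0.2, -0.23, -0.87, 0, 0], [0.2, -0.23, -0.87, 0, 0], [0.2, 0, 0, 0.8, 0], [0.2, 0, 0, 0.8, 0]]}}

```text
time_s: 8.85
ee_pos: [0.5395, -0.1269, 0.1849]
ee_rot: [[-0.988, 0.153, 0.002], [0.153, 0.988, -0.001], [-0.002, -0.0, -1.0]]
contact_force: [-0.1, 0.8, -1.0]
opening: 0.0512
gripper_force: 0.0
```

```bash
python3 plan.py .5377 -.1266 .122; python3 -c "
from h import *
s=env.snapshot('side')
cv2.imwrite('pics/l2.png',cv2.resize(s['frame'][180:330,240:420],None,fx=4,fy=4))
print([(env.place_of(s,n)[:1]) for n in('pull_tab','pawl_knob')])"
```

```text
t 8.85 pos [ 0.5395 -0.1269  0.1849] yaw_y 1.4175 open 0.0512 F [-0.1  0.8 -1. ] grip 0.0
[0.5377, -0.1266, 0.122] tool units [0.1  0.   3.14]
[[{'uv': [324.9, 276.3], 'conf': 0.57}], [{'uv': [306.5, 223.3], 'conf': 0.84}]]
```

View pics/l2.png

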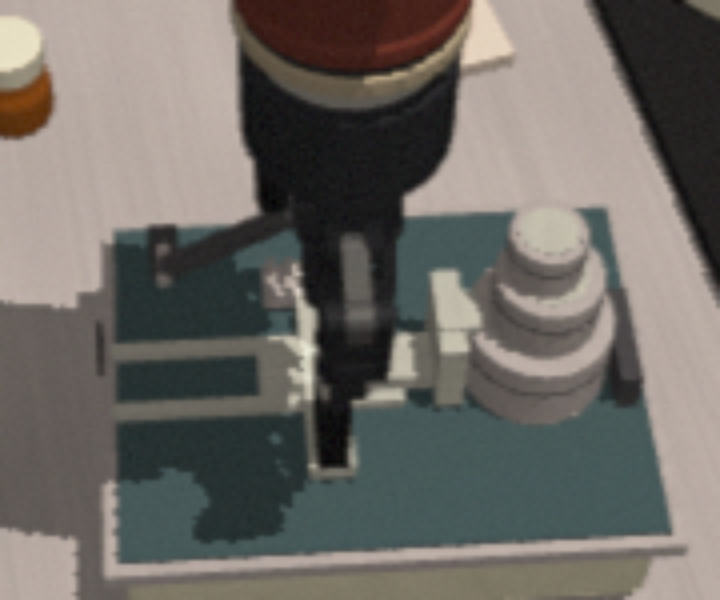

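The pawl stays raised and the gripper stands over the tab at (340,400). Next I descend, grip and check.

{"op": "carry_out", "data": {"steps": [[0.2, 0.05, 0, 0.8, 0], [0.2, 0.05, 0, 0.8, 0], [0.2, 0, 0, 0.8, 0], [0.2, 0, 0, 0.6, 0], [0.2, 0, 0, 0, 0], [-1, 0, 0, 0, 0], [-1, 0, 0, 0, 0], [-1, 0, 0, 0, 0], [-1, 0, 0, 0, 0], [-1, 0, 0, 0, 0]], "squeeze": 40}}

```text
time_s: 10.0
ee_pos: [0.5373, -0.1262, 0.1252]
ee_rot: [[-0.988, 0.152, 0.002], [0.152, 0.988, -0.001], [-0.002, -0.001, -1.0]]
contact_force: [-2.3, -2.7, 5.7]
opening: 0.0275
gripper_force: 41.4
```

{"op": "carry_out", "data": {"steps": [[-1, 0.2, 0, 0, 0], [-1, 0.3, 0, 0, 0], [-1, 0.3, 0, 0, 0], [-1, 0.3, 0, 0, 0], [-1, 0.3, 0, 0, 0], [-1, 0.3, 0, 0, 0], [-1, 0.3, 0, 0, 0], [-1, 0.3, 0, 0, 0], [-1, 0.1, 0, 0, 0], [-1, 0, 0, 0, 0]]}}

```text
time_s: 11.0
ee_pos: [0.4897, -0.1187, 0.1252]
ee_rot: [[-0.988, 0.152, 0.003], [0.152, 0.988, -0.001], [-0.003, -0.001, -1.0]]
contact_force: [-0.0, -2.2, 7.5]
opening: 0.0271
gripper_force: 41.7
```

```bash
python3 plan.py .638 -.0995 .168; python3 -c "
from h import *
s=env.snapshot('side')
cv2.imwrite('pics/l3.png',cv2.resize(s['frame'][180:330,240:420],None,fx=4,fy=4))"
```

```text
t 11.0 pos [ 0.4897 -0.1187  0.1252] yaw_y 1.4185 open 0.0271 F [-0.  -2.2  7.5] grip 41.7
[0.638, -0.0995, 0.168] tool units [-7.19  2.07 -2.12]
```

View pics/l3.png

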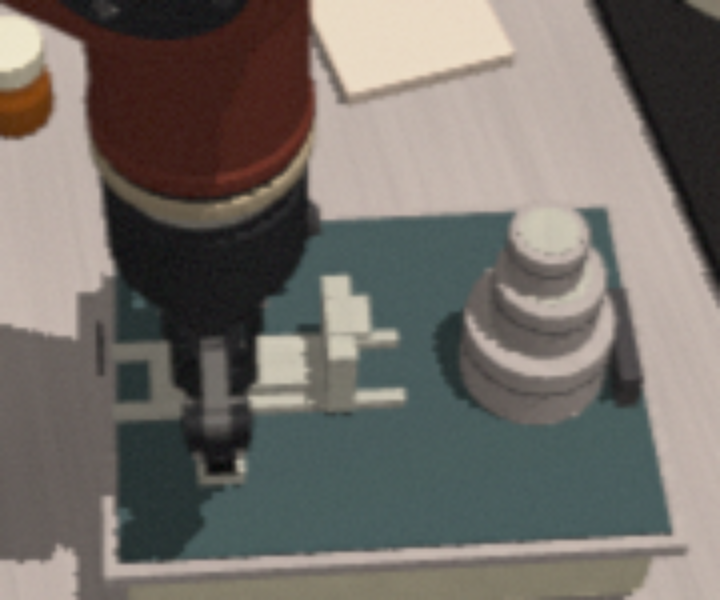

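The bar is slid back 48 mm, with the jaw at (340,340) clear of the stack at (545,320). I'll release, rise and move over the stack.

{"op": "carry_out", "data": {"steps": [[0.3, 0, 0, 0, 0], [0.3, 0, 0, 0, 0], [0.3, 0, 0, -0.6, 0], [0.3, 0, 0, -1, 0], [0.3, 0, 0, -1, 0], [0.3, 0, 0, -1, 0], [0.3, 0, 0, -1, 0], [0.3, -0.9, 0.26, -0.4, 0], [0.3, -0.9, 0.26, 0, 0], [0.3, -0.9, 0.26, 0, 0], [0.3, -0.9, 0.26, 0, 0]]}}

```text
time_s: 12.15
ee_pos: [0.564, -0.1082, 0.2245]
ee_rot: [[-0.988, 0.151, -0.0], [0.151, 0.988, 0.0], [0.0, 0.0, -1.0]]
contact_force: [-0.4, 0.1, 0.7]
opening: 0.0557
gripper_force: 0.0
```

```bash
python3 - <<'E'
from h import *
s=env.snapshot("side")
im=cv2.GaussianBlur(s["frame"],(3,3),0)
print(at_z(s,(240+549/4-.4,180+234/4-.4),.168), [ (m["conf"],m["uv"],m["mask"].sum()) for m in env.masks_of(s,"small_tin")[:1]])
for n,z in(("small_tin",.142),("middle_tin",.110),("big_tin",.07)):
    for r in env.place_of(s,n)[:1]: print(n,r,at_z(s,r["uv"],z))
# silhouette columns of the tins by rows
m=env.masks_of(s,"small_tin")[0]["mask"]; ys,xs=np.nonzero(m); print(xs.min(),xs.max(),ys.min(),ys.max())
th=np.linspace(0,6.28,60)
c=np.array([.638,-.0995])
u=np.vstack([proj(s,np.c_[c[0]+.017*np.cos(th),c[1]+.017*np.sin(th),0*th+z]) for z in(.142,.168)]);print(u.min(0),u.max(0))
E
python3 plan.py .638 -.0995 .168
```

```text
[ 0.6354099  -0.09845116  0.168     ] [(0.75, [378.7, 238.8], np.int64(418))]
small_tin {'uv': [376.5, 242.8], 'conf': 0.73} [ 0.64044478 -0.08953734  0.142     ]
middle_tin {'uv': [374.7, 257.6], 'conf': 0.95} [ 0.63821277 -0.09773463  0.11      ]
big_tin {'uv': [371.1, 269.5], 'conf': 0.56} [ 0.63636399 -0.09560576  0.07      ]
366 386 230 254
[366.85009069 230.31426155] [388.79635704 255.73752673]
t 12.45 pos [ 0.5626 -0.1085  0.2238] yaw_y 1.4186 open 0.0555 F [ 0.1 -0.5  0.5] grip 0.0
[0.638, -0.0995, 0.168] tool units [-3.66  1.02  2.79]
```

{"op": "carry_out", "data": {"steps": [[0.3, -0.9, 0.26, 0, 0], [0.3, -0.9, 0.26, 0, 0], [0.3, -0.9, 0.26, 0, 0], [0.3, -0.9, 0.26, 0, 0], [0.3, 0, 0, 0.6, 0], [0.3, 0, 0, 0.6, 0], [0.3, 0, 0, 0.6, 0], [0.3, 0, 0, 0.5, 0], [0.3, 0, 0, 0.3, 0], [0.3, 0, 0, 0, 0]]}}

```text
time_s: 13.45
ee_pos: [0.6368, -0.0989, 0.1704]
ee_rot: [[-0.988, 0.152, -0.002], [0.152, 0.988, 0.001], [0.002, 0.0, -1.0]]
contact_force: [0.5, 0.1, 0.6]
opening: 0.0555
gripper_force: 0.0
```

```bash
python3 plan.py .637 -.099 .168; python3 -c "
from h import *
s=env.snapshot('side')
cv2.imwrite('pics/l4.png',cv2.resize(s['frame'][190:290,310:430],None,fx=6,fy=6,interpolation=cv2.INTER_CUBIC))"
```

```text
t 13.45 pos [ 0.6368 -0.0989  0.1704] yaw_y 1.4184 open 0.0555 F [0.5 0.1 0.6] grip 0.0
[0.637, -0.099, 0.168] tool units [-0.01 -0.    0.12]
```

View pics/l4.png

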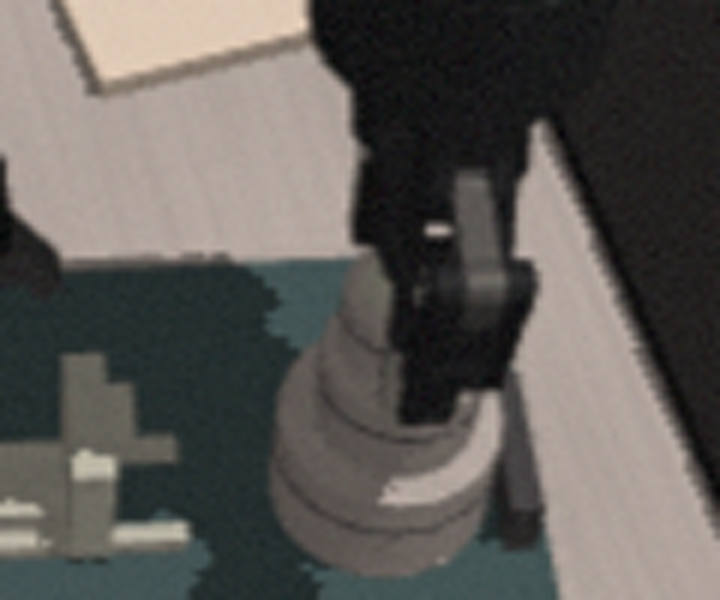

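{"op": "carry_out", "data": {"steps": [[-1, 0, 0, 0.05, 0], [-1, 0, 0, 0, 0], [-1, 0, 0, 0, 0], [-1, 0, 0, 0, 0], [-1, 0, 0, 0, 0], [-1, 0, 0, 0, 0]], "squeeze": 30}}

```text
time_s: 14.1
ee_pos: [0.6384, -0.0991, 0.1718]
ee_rot: [[-0.988, 0.152, 0.001], [0.152, 0.988, -0.0], [-0.002, -0.0, -1.0]]
contact_force: [-0.7, -0.4, 4.7]
opening: 0.0329
gripper_force: 30.2
```

{"op": "carry_out", "data": {"steps": [[-1, 0, 0, -0.15, 0], [-1, 0, 0, -0.2, 0], [-1, 0, 0, -0.4, 0], [-1, 0, 0, -0.6, 0], [-1, 0, 0, -0.7, 0], [-1, 0, 0, -0.3, 0], [-1, 0, 0, 0, 0]]}}

```text
time_s: 14.8
ee_pos: [0.6389, -0.0993, 0.2203]
ee_rot: [[-0.988, 0.152, 0.003], [0.152, 0.988, -0.001], [-0.004, -0.0, -1.0]]
contact_force: [0.5, -0.4, -0.3]
opening: 0.0327
gripper_force: 30.0
```

```bash
python3 plan.py .653 .183 .15; python3 -c "
from h import *
s=env.snapshot('side')
cv2.imwrite('pics/l5.png',cv2.resize(s['frame'][190:290,310:430],None,fx=6,fy=6,interpolation=cv2.INTER_CUBIC))"
```

```text
t 14.8 pos [ 0.6389 -0.0993  0.2203] yaw_y 1.4186 open 0.0327 F [ 0.5 -0.4 -0.3] grip 30.0
[0.653, 0.183, 0.15] tool units [ 1.45 14.06  3.5 ]
```

View pics/l5.png

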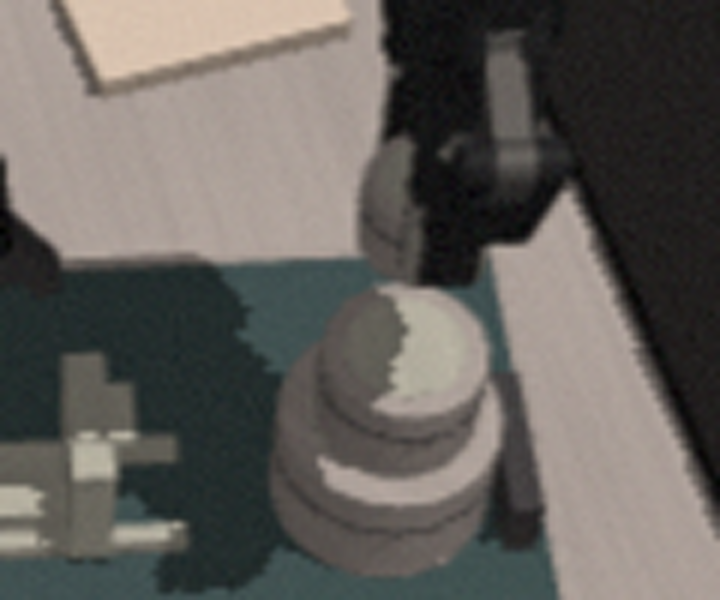

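```bash
cat > hold.py <<'E'
# fit in-hand tin: offset dx along world x (tool-x line), from left silhouette & bottom edge in side view
from h import *; import sys
name,r,hgt,zb=sys.argv[1],*map(float,sys.argv[2:5])
s=env.snapshot("side"); st=env.sense(); p=st["ee_pos"]; ax=-st["ee_rot"][:,0]
m=env.masks_of(s,name)[0]; ys,xs=np.nonzero(m["mask"]); print("mask",m["conf"],xs.min(),xs.max(),ys.min(),ys.max())
th=np.linspace(0,2*np.pi,90)
for dx in (-.006,-.004,-.002,0,.002,.004):
    c=p+ax*dx
    u=np.vstack([proj(s,np.c_[c[0]+r*np.cos(th),c[1]+r*np.sin(th),0*th+z]) for z in(zb,zb+hgt)]); print(dx,np.round([*u.min(0),*u.max(0)],1))
E
python3 hold.py small_tin .017 .026 .1905
```

```text
mask 0.55 369 377 214 234
-0.006 [365.7 211.5 388.7 238.1]
-0.004 [367.  211.4 390.  238.1]
-0.002 [368.2 211.4 391.2 238. ]
0 [369.4 211.3 392.5 238. ]
0.002 [370.6 211.2 393.7 237.9]
0.004 [371.8 211.2 395.  237.8]
```

{"op": "carry_out", "data": {"steps": [[-1, 0, 0.4, 0, 0], [-1, 0.1, 0.9, 0, 0], [-1, 0.1, 0.98, 0, 0], [-1, 0.1, 0.98, 0, 0], [-1, 0.1, 0.98, 0, 0], [-1, 0.1, 0.98, 0, 0], [-1, 0.1, 0.98, 0, 0], [-1, 0.1, 0.98, 0, 0], [-1, 0.1, 0.98, 0, 0], [-1, 0.1, 0.98, 0, 0], [-1, 0.1, 0.98, 0.3, 0], [-1, 0.1, 0.98, 0.6, 0]]}}

```text
time_s: 16.15
ee_pos: [0.65, 0.1263, 0.2004]
ee_rot: [[-0.989, 0.151, 0.002], [0.151, 0.989, 0.001], [-0.002, 0.001, -1.0]]
contact_force: [0.5, 0.6, -0.3]
opening: 0.0328
gripper_force: 30.0
```

{"op": "carry_out", "data": {"steps": [[-1, 0.1, 0.98, 0.8, 0], [-1, 0.1, 0.98, 1, 0], [-1, 0.1, 0.7, 1, 0], [-1, 0.05, 0.3, 1, 0], [-1, 0, 0, 1, 0], [-1, 0, 0, 1, 0], [-1, 0, 0, 0.7, 0], [-1, 0, 0, 0, 0]]}}

```text
time_s: 16.95
ee_pos: [0.6491, 0.1836, 0.0658]
ee_rot: [[-0.988, 0.151, -0.006], [0.151, 0.988, -0.001], [0.006, -0.002, -1.0]]
contact_force: [0.1, -1.0, -0.1]
opening: 0.033
gripper_force: 30.0
```

```bash
python3 plan.py .6535 .183 .042; python3 hold.py small_tin .017 .026 .0418
```

```text
t 16.95 pos [0.6491 0.1836 0.0658] yaw_y 1.4188 open 0.033 F [ 0.1 -1.  -0.1] grip 30.0
[0.6535, 0.183, 0.042] tool units [-0.23  0.01  1.19]
mask 0.5 330 334 163 179
-0.006 [329.3 159.  345.3 178.5]
-0.004 [330.2 159.  346.2 178.5]
-0.002 [331.1 158.9 347.1 178.4]
0 [332.  158.9 348.1 178.4]
0.002 [332.9 158.9 349.  178.4]
0.004 [333.8 158.8 349.9 178.3]
```

{"op": "carry_out", "data": {"steps": [[-1, -0.13, 0, 0.4, 0], [-1, -0.13, 0, 0.3, 0], [-1, 0, 0, 0.2, 0], [-1, 0, 0, 0.1, 0], [-1, 0, 0, 0.05, 0], [-1, 0, 0, 0, 0]]}}

```text
time_s: 17.65
ee_pos: [0.6569, 0.1825, 0.0488]
ee_rot: [[-0.988, 0.152, -0.0], [0.152, 0.988, -0.0], [0.0, -0.0, -1.0]]
contact_force: [-0.5, 0.3, 0.3]
opening: 0.0329
gripper_force: 30.0
```

```bash
python3 plan.py .6545 .183 .042; python3 hold.py small_tin .017 .026 .014
```

```text
t 17.65 pos [0.6569 0.1825 0.0488] yaw_y 1.4185 open 0.0329 F [-0.5  0.3  0.3] grip 30.0
[0.6545, 0.183, 0.042] tool units [0.12 0.   0.34]Traceback (most recent call last):
  File "hold.py", line 5, in <module>
    m=env.masks_of(s,name)[0]; ys,xs=np.nonzero(m["mask"]); print("mask",m["conf"],xs.min(),xs.max(),ys.min(),ys.max())
      ~~~~~~~~~~~~~~~~~~~~^^^
IndexError: list index out of range
```

{"op": "carry_out", "data": {"steps": [[-1, 0.12, 0, 0.15, 0], [-1, 0, 0, 0.1, 0], [-1, 0, 0, 0.05, 0], [-1, 0, 0, 0, 0], [-1, 0, 0, 0, 0]]}}

```text
time_s: 18.25
ee_pos: [0.6546, 0.183, 0.0429]
ee_rot: [[-0.988, 0.152, 0.0], [0.152, 0.988, -0.0], [-0.0, -0.0, -1.0]]
contact_force: [1.0, -0.5, -0.9]
opening: 0.0327
gripper_force: 30.0
```

```bash
python3 plan.py .6545 .183 .042; python3 -c "
from h import *
s=env.snapshot('side')
cv2.imwrite('pics/l6.png',cv2.resize(s['frame'][130:215,290:400],None,fx=7,fy=7,interpolation=cv2.INTER_CUBIC))"
```

```text
t 18.25 pos [0.6546 0.183  0.0429] yaw_y 1.4186 open 0.0327 F [ 1.  -0.5 -0.9] grip 30.0
[0.6545, 0.183, 0.042] tool units [0.01 0.   0.04]
```

View pics/l6.png

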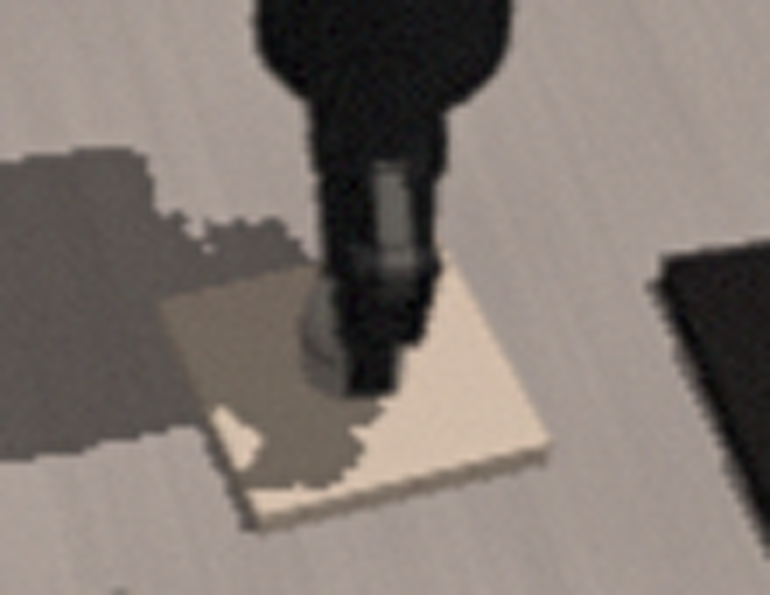

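The tin hangs at about (345,345) over the middle of the tile. I'll lower in very small steps until the tile pushes back.

{"op": "carry_out", "data": {"steps": [[-1, 0, 0, 0.05, 0], [-1, 0, 0, 0.05, 0], [-1, 0, 0, 0, 0]]}}

```text
time_s: 18.6
ee_pos: [0.6548, 0.183, 0.0418]
ee_rot: [[-0.988, 0.152, 0.0], [0.152, 0.988, -0.0], [-0.0, 0.0, -1.0]]
contact_force: [-3.7, -1.0, 3.6]
opening: 0.0329
gripper_force: 30.4
```

{"op": "carry_out", "data": {"steps": [[-1, 0, 0, 0.05, 0], [-1, 0, 0, 0.05, 0], [-1, 0, 0, 0, 0]]}}

```text
time_s: 18.9
ee_pos: [0.6549, 0.183, 0.0417]
ee_rot: [[-0.988, 0.151, 0.0], [0.151, 0.988, -0.0], [-0.0, -0.0, -1.0]]
contact_force: [-8.2, -2.6, 17.2]
opening: 0.0327
gripper_force: 31.5
```

{"op": "carry_out", "data": {"steps": [[-1, 0, 0, -0.08, 0], [-1, 0, 0, 0, 0], [-0.1, 0, 0, 0, 0], [0.1, 0, 0, 0, 0], [0.3, 0, 0, 0, 0], [0.3, 0, 0, 0, 0], [0.3, 0, 0, -0.4, 0], [0.3, 0, 0, -1, 0], [0.3, 0, 0, -1, 0], [0.3, 0, 0, -1, 0], [0.3, 0, 0, -1, 0], [0.3, 0, 0, -1, 0]]}}

```text
time_s: 20.1
ee_pos: [0.6547, 0.183, 0.15]
ee_rot: [[-0.988, 0.152, 0.001], [0.152, 0.988, 0.0], [-0.001, 0.0, -1.0]]
contact_force: [0.1, -0.0, -0.0]
opening: 0.0557
gripper_force: 0.0
```

{"op": "carry_out", "data": {"steps": [[0.3, -0.1, -0.8, -1, 0], [0.3, -0.1, -0.97, -1, 0], [0.3, -0.1, -0.97, -1, 0], [0.3, -0.1, -0.97, -0.6, 0], [0.3, -0.1, -0.97, 0, 0], [0.3, -0.1, -0.97, 0, 0], [0.3, -0.1, -0.97, 0, 0], [0.3, -0.1, -0.97, 0, 0]]}}

```text
time_s: 20.9
ee_pos: [0.6463, 0.0287, 0.2186]
ee_rot: [[-0.988, 0.152, -0.003], [0.152, 0.988, 0.0], [0.003, -0.0, -1.0]]
contact_force: [-0.3, 0.2, -0.2]
opening: 0.0553
gripper_force: 0.0
```

```bash
cat > chk.py <<'E'
from h import *; import sys
n,r,h,zb=sys.argv[1],*map(float,sys.argv[2:5])
th=np.linspace(0,2*np.pi,90)
from scipy.optimize import least_squares
for k in("side","top"):
    p=env.snapshot(k); m=env.masks_of(p,n)
    if not m: print(k,"none"); continue
    ys,xs=np.nonzero(m[0]["mask"]); b=np.array([xs.min()-.5,ys.min()-.5,xs.max()+.5,ys.max()+.5])
    def f(c):
        u=np.vstack([proj(p,np.c_[c[0]+r*np.cos(th),c[1]+r*np.sin(th),0*th+z]) for z in(zb,zb+h)]); return np.r_[u.min(0),u.max(0)]-b
    c=least_squares(f,at_z(p,m[0]["uv"],zb+h)[:2],x_scale=.01); print(k,round(m[0]["conf"],2),"centre",np.round(c.x,4),"res",np.round(c.fun,1))
E
python3 chk.py small_tin .017 .026 .012; python3 chk.py middle_tin .024 .032 .110; python3 plan.py .637 -.099 .136
```

```text
side 0.57 centre [0.6519 0.1841] res [-0.4 -1.1  0.4  1. ]
top 0.56 centre [0.6578 0.1934] res [-5.5 -2.4  5.6  2.4]
side 0.85 centre [ 0.6379 -0.0992] res [-0.4 -0.2  0.4  0.2]
top 0.76 centre [ 0.6397 -0.1017] res [-0.2 -0.2  0.2  0.2]
t 21.3 pos [0.6472 0.0312 0.2201] yaw_y 1.4195 open 0.0555 F [ 0.2  0.7 -0.3] grip 0.0
[0.637, -0.099, 0.136] tool units [-0.48 -6.51  4.2 ]
```

The side view puts the small tin at (0.652, 0.184) and the tile centre at (0.6525, 0.184), so it is centred. Next is the middle tin.

{"op": "carry_out", "data": {"steps": [[0.6, -0.08, -0.93, 0, 0], [0.6, -0.08, -0.93, 0, 0], [0.6, -0.08, -0.93, 0, 0], [0.6, -0.08, -0.93, 0, 0], [0.6, -0.08, -0.93, 0, 0], [0.6, -0.08, -0.93, 0, 0], [0.6, -0.08, -0.93, 0, 0], [0.6, 0, 0, 0.8, 0], [0.6, 0, 0, 1, 0], [0.6, 0, 0, 1, 0], [0.6, 0, 0, 0.8, 0], [0.6, 0, 0, 0, 0]]}}

```text
time_s: 22.5
ee_pos: [0.6365, -0.099, 0.1444]
ee_rot: [[-0.988, 0.151, -0.006], [0.151, 0.988, 0.002], [0.006, 0.001, -1.0]]
contact_force: [0.4, -0.3, -0.2]
opening: 0.0683
gripper_force: 0.0
```

{"op": "carry_out", "data": {"steps": [[0.6, 0, 0, 0, 0], [0.6, 0, 0, 0, 0]]}}

```text
time_s: 22.7
ee_pos: [0.6395, -0.0999, 0.1497]
ee_rot: [[-0.988, 0.151, 0.002], [0.151, 0.988, -0.0], [-0.002, -0.0, -1.0]]
contact_force: [-1.1, 0.2, -0.9]
opening: 0.0689
gripper_force: 0.0
```

```bash
python3 plan.py .6385 -.1 .138
```

```text
t 22.7 pos [ 0.6395 -0.0999  0.1497] yaw_y 1.4189 open 0.0689 F [-1.1  0.2 -0.9] grip 0.0
[0.6385, -0.1, 0.138] tool units [ 0.05 -0.01  0.59]
```

{"op": "carry_out", "data": {"steps": [[0.6, 0.05, 0, 0.3, 0], [0.6, 0, 0, 0.2, 0], [0.6, 0, 0, 0, 0], [0.6, 0, 0, 0, 0], [-1, 0, 0, 0, 0], [-1, 0, 0, 0, 0], [-1, 0, 0, 0, 0], [-1, 0, 0, 0, 0], [-1, 0, 0, 0, 0]], "squeeze": 40}}

```text
time_s: 23.6
ee_pos: [0.6381, -0.0999, 0.139]
ee_rot: [[-0.988, 0.152, 0.001], [0.152, 0.988, -0.0], [-0.001, -0.0, -1.0]]
contact_force: [0.0, -0.5, 2.4]
opening: 0.0468
gripper_force: 41.6
```

{"op": "carry_out", "data": {"steps": [[-1, 0, 0, -0.15, 0], [-1, 0, 0, -0.3, 0], [-1, 0, 0, -0.6, 0], [-1, 0, 0, -0.9, 0], [-1, 0, 0, -1, 0], [-1, 0, 0, -0.9, 0], [-1, 0, 0, -0.4, 0], [-1, 0, 0, 0, 0], [-1, 0, 0, 0, 0]]}}

```text
time_s: 24.5
ee_pos: [0.6374, -0.0997, 0.223]
ee_rot: [[-0.988, 0.152, -0.001], [0.152, 0.988, 0.0], [0.001, 0.0, -1.0]]
contact_force: [0.9, -0.4, -1.5]
opening: 0.0466
gripper_force: 41.4
```

```bash
python3 - <<'E'
from h import *
for k,seed in(("side",(241,127)),("top",(135,289))):
    p=env.snapshot(k); im=cv2.GaussianBlur(p["frame"],(3,3),0)
    print(k,im[seed[1],seed[0]])
    for tol in(5,7,9,12):
        m=np.zeros((482,642),np.uint8)
        cv2.floodFill(im,m,seed,0,(tol,)*3,(tol,)*3,4|cv2.FLOODFILL_MASK_ONLY|cv2.FLOODFILL_FIXED_RANGE|(255<<8))
        c=max(cv2.findContours(m[1:-1,1:-1],cv2.RETR_EXTERNAL,cv2.CHAIN_APPROX_NONE)[0],key=len)
        g=np.array([at_z(p,u,.055)[:2] for u in c[:,0,:].astype(float)],np.float32)
        print(tol,len(c),cv2.minEnclosingCircle(g),cv2.fitEllipse(g)[:2] if len(g)>5 else"")
E
python3 hold.py middle_tin .024 .032 .194;python3 plan.py .457 .37 .084
```

```text
side [152 159 171]
5 1399 ((0.30870553851127625, 0.32774922251701355), 0.47422897815704346) ((0.3488532304763794, 0.35255560278892517), (0.5684312582015991, 0.8849021196365356))
7 1113 ((0.30870553851127625, 0.32774922251701355), 0.47422897815704346) ((0.3433948755264282, 0.3545647859573364), (0.5784314274787903, 0.8964959383010864))
9 1095 ((0.30870553851127625, 0.32774922251701355), 0.47422897815704346) ((0.3433949947357178, 0.35474708676338196), (0.5799182653427124, 0.8973830342292786))
12 1095 ((0.30870553851127625, 0.32774922251701355), 0.47422897815704346) ((0.34350067377090454, 0.3551141321659088), (0.5814194083213806, 0.8978534936904907))
top [177 180 186]
5 123 ((0.45948895812034607, 0.3707074820995331), 0.04739430919289589) ((0.45870235562324524, 0.37104883790016174), (0.08919612318277359, 0.09077785909175873))
7 124 ((0.4588391184806824, 0.37017250061035156), 0.047852110117673874) ((0.45895227789878845, 0.37071043252944946), (0.0895041972398758, 0.09261789917945862))
9 128 ((0.45823901891708374, 0.36992624402046204), 0.04831285774707794) ((0.45886826515197754, 0.3707164227962494), (0.09088978171348572, 0.09327472001314163))
12 142 ((0.45766106247901917, 0.36921581625938416), 0.04920671880245209) ((0.4582722783088684, 0.3705447018146515), (0.09188520908355713, 0.09518124163150787))
mask 0.88 365 392 208 237
-0.006 [361.2 204.6 393.6 240.7]
-0.004 [362.4 204.6 394.9 240.6]
-0.002 [363.7 204.5 396.1 240.5]
0 [364.9 204.5 397.4 240.5]
0.002 [366.1 204.4 398.7 240.4]
0.004 [367.3 204.3 399.9 240.4]
t 24.7 pos [ 0.6371 -0.0996  0.2222] yaw_y 1.4186 open 0.047 F [-0.   0.5 -0.7] grip 41.4
[0.457, 0.37, 0.084] tool units [12.45 21.84  6.94]
```

{"op": "carry_out", "data": {"steps": [[-1, 0.2, 0.4, 0, 0], [-1, 0.5, 0.9, 0, 0], [-1, 0.55, 0.97, 0, 0], [-1, 0.55, 0.97, 0, 0], [-1, 0.55, 0.97, 0, 0], [-1, 0.55, 0.97, 0, 0], [-1, 0.55, 0.97, 0, 0], [-1, 0.55, 0.97, 0, 0], [-1, 0.55, 0.97, 0, 0], [-1, 0.55, 0.97, 0, 0], [-1, 0.55, 0.97, 0, 0], [-1, 0.55, 0.97, 0, 0]]}}

```text
time_s: 25.9
ee_pos: [0.5468, 0.1391, 0.2236]
ee_rot: [[-0.989, 0.15, -0.0], [0.15, 0.989, 0.0], [0.0, 0.0, -1.0]]
contact_force: [-0.0, 0.1, -1.8]
opening: 0.0468
gripper_force: 41.4
```

{"op": "carry_out", "data": {"steps": [[-1, 0.55, 0.97, 0, 0], [-1, 0.55, 0.97, 0, 0], [-1, 0.55, 0.97, 0, 0], [-1, 0.55, 0.97, 0, 0], [-1, 0.55, 0.97, 0, 0], [-1, 0.55, 0.97, 0, 0], [-1, 0.55, 0.97, 0.3, 0], [-1, 0.55, 0.97, 0.5, 0], [-1, 0.55, 0.97, 0.7, 0], [-1, 0.5, 0.9, 1, 0], [-1, 0.3, 0.5, 1, 0], [-1, 0.05, 0.1, 0.8, 0]]}}

```text
time_s: 27.1
ee_pos: [0.4622, 0.3583, 0.1364]
ee_rot: [[-0.989, 0.148, -0.001], [0.148, 0.989, 0.0], [0.001, -0.0, -1.0]]
contact_force: [-0.1, -0.4, -1.7]
opening: 0.0466
gripper_force: 41.3
```

{"op": "carry_out", "data": {"steps": [[-1, 0, 0, 0.5, 0], [-1, 0, 0, 0.3, 0], [-1, 0, 0, 0, 0], [-1, 0, 0, 0, 0]]}}

```text
time_s: 27.5
ee_pos: [0.4656, 0.3561, 0.1222]
ee_rot: [[-0.988, 0.153, 0.001], [0.153, 0.988, 0.0], [-0.001, 0.001, -1.0]]
contact_force: [-1.6, 0.6, -1.6]
opening: 0.0465
gripper_force: 41.3
```

```bash
python3 plan.py .4572 .371 .084
```

```text
t 27.5 pos [0.4656 0.3561 0.1222] yaw_y 1.4177 open 0.0465 F [-1.6  0.6 -1.6] grip 41.3
[0.4572, 0.371, 0.084] tool units [0.53 0.67 1.91]
```

{"op": "carry_out", "data": {"steps": [[-1, 0.27, 0.34, 0.3, 0], [-1, 0.26, 0.33, 0.5, 0], [-1, 0, 0, 0.5, 0], [-1, 0, 0, 0.2, 0], [-1, 0, 0, 0, 0], [-1, 0, 0, 0, 0], [-1, 0, 0, 0, 0]]}}

```text
time_s: 28.2
ee_pos: [0.4568, 0.3712, 0.0919]
ee_rot: [[-0.988, 0.152, 0.001], [0.152, 0.988, 0.0], [-0.001, 0.0, -1.0]]
contact_force: [-0.4, -0.6, -1.1]
opening: 0.0469
gripper_force: 41.4
```

```bash
python3 plan.py .4572 .371 .084; python3 - <<'E'
from h import *
s=env.snapshot('side')
im=cv2.resize(s['frame'][85:185,180:300],None,fx=6,fy=6,interpolation=cv2.INTER_CUBIC)
th=np.linspace(0,6.3,60)
for c in((.4572,.371),):
    cv2.polylines(im,[np.int32((proj(s,np.c_[c[0]+.048*np.cos(th),c[1]+.048*np.sin(th),0*th+.055])-[180,85]+.5)*6)],False,(0,0,255),1)
cv2.imwrite('pics/l7.png',im)
E
```

```text
t 28.2 pos [0.4568 0.3712 0.0919] yaw_y 1.4184 open 0.0469 F [-0.4 -0.6 -1.1] grip 41.4
[0.4572, 0.371, 0.084] tool units [-0.02 -0.01  0.39]
```

View pics/l7.png

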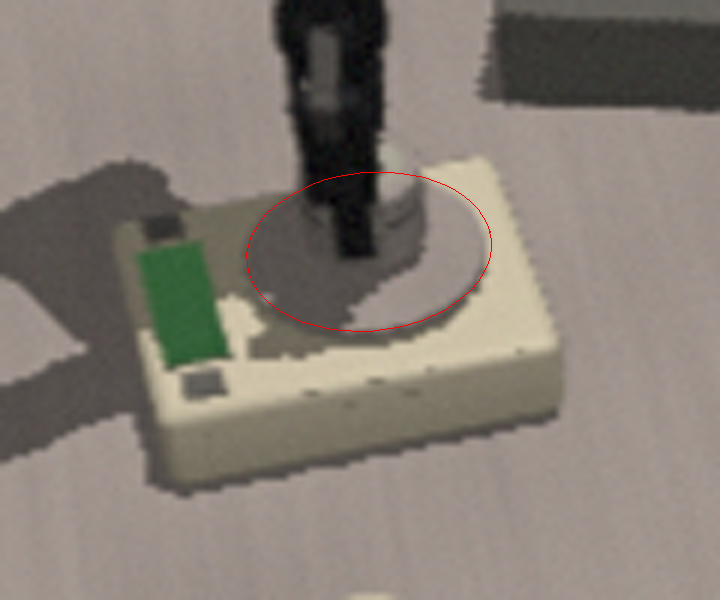

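The tin spans x≈303–425 (centre 364) and the pan spans 245–485 (centre 365), so it is centred. Lowering slowly.

{"op": "carry_out", "data": {"steps": [[-1, 0, 0, 0.15, 0], [-1, 0, 0, 0.1, 0], [-1, 0, 0, 0.08, 0], [-1, 0, 0, 0, 0], [-1, 0, 0, 0, 0]]}}

```text
time_s: 28.75
ee_pos: [0.4564, 0.3711, 0.0848]
ee_rot: [[-0.988, 0.152, -0.0], [0.152, 0.988, -0.0], [0.0, -0.0, -1.0]]
contact_force: [-0.8, 0.3, -0.9]
opening: 0.047
gripper_force: 41.4
```

{"op": "carry_out", "data": {"steps": [[-1, 0, 0, 0.05, 0], [-1, 0, 0, 0.05, 0], [-1, 0, 0, 0, 0]]}}

```text
time_s: 29.05
ee_pos: [0.4566, 0.3713, 0.084]
ee_rot: [[-0.988, 0.152, 0.0], [0.152, 0.988, 0.0], [-0.0, 0.0, -1.0]]
contact_force: [-2.3, -2.4, 5.4]
opening: 0.0469
gripper_force: 42.1
```

{"op": "carry_out", "data": {"steps": [[-1, 0, 0, -0.02, 0], [-1, 0, 0, 0, 0], [0.2, 0, 0, 0, 0], [0.4, 0, 0, 0, 0], [0.6, 0, 0, 0, 0], [0.6, 0, 0, 0, 0], [0.6, 0, 0, -0.4, 0], [0.6, 0, 0, -1, 0], [0.6, 0, 0, -1, 0], [0.6, 0, 0, -1, 0], [0.6, 0, 0, -1, 0], [0.6, 0, 0, -1, 0]]}}

```text
time_s: 30.25
ee_pos: [0.4565, 0.3712, 0.1928]
ee_rot: [[-0.988, 0.152, 0.001], [0.152, 0.988, 0.0], [-0.0, 0.0, -1.0]]
contact_force: [0.3, 0.2, -0.5]
opening: 0.0685
gripper_force: 0.0
```

{"op": "carry_out", "data": {"steps": [[1, -0.5, -0.9, -0.5, 0], [1, -0.55, -0.97, 0, 0], [1, -0.55, -0.97, 0, 0], [1, -0.55, -0.97, 0, 0], [1, -0.55, -0.97, 0, 0], [1, -0.55, -0.97, 0, 0], [1, -0.55, -0.97, 0, 0], [1, -0.55, -0.97, 0, 0], [1, -0.55, -0.97, 0, 0], [1, -0.55, -0.97, 0, 0], [1, -0.55, -0.97, 0, 0], [1, -0.55, -0.97, 0, 0]]}}

```text
time_s: 31.45
ee_pos: [0.5512, 0.1217, 0.202]
ee_rot: [[-0.988, 0.152, 0.001], [0.152, 0.988, 0.0], [-0.001, 0.0, -1.0]]
contact_force: [-0.4, -0.1, 0.5]
opening: 0.0853
gripper_force: 0.0
```

```bash
python3 chk.py middle_tin .024 .032 .055; python3 chk.py big_tin .033 .040 .070;python3 chk.py small_tin .017 .026 .012; python3 plan.py .638 -.0995 .105
```

```text
side 0.89 centre [0.4569 0.372 ] res [-0.6 -0.1  0.6  0.1]
top 0.92 centre [0.4589 0.3708] res [-0.7 -1.   0.7  0.9]
side 0.7 centre [ 0.6369 -0.0993] res [-0.7 -0.1  0.6  0.1]
top 0.7 centre [ 0.6386 -0.0998] res [-0.2 -0.3  0.2  0.3]
side 0.78 centre [0.6504 0.1828] res [ 0.1 -0.6 -0.1  0.5]
top none
t 32.05 pos [0.5506 0.1231 0.2013] yaw_y 1.4194 open 0.0856 F [-0.7 -0.7  0.4] grip 0.0
[0.638, -0.0995, 0.105] tool units [ -6.   -10.35   4.82]
```

{"op": "carry_out", "data": {"steps": [[1, -0.5, -0.86, 0, 0], [1, -0.55, -0.95, 0, 0], [1, -0.55, -0.95, 0, 0], [1, -0.55, -0.95, 0, 0], [1, -0.55, -0.95, 0, 0], [1, -0.55, -0.95, 0, 0], [1, -0.55, -0.95, 0, 0], [1, -0.55, -0.95, 0, 0], [1, -0.55, -0.95, 0, 0], [1, -0.55, -0.95, 0, 0], [1, -0.5, -0.9, 0, 0]]}}

```text
time_s: 33.15
ee_pos: [0.6377, -0.1006, 0.2013]
ee_rot: [[-0.988, 0.152, 0.0], [0.152, 0.988, -0.0], [-0.0, -0.0, -1.0]]
contact_force: [-0.3, 1.2, -0.7]
opening: 0.0854
gripper_force: 0.0
```

{"op": "carry_out", "data": {"steps": [[1, 0, 0, 0.5, 0], [1, 0, 0, 0.5, 0], [1, 0, 0, 0.5, 0], [1, 0, 0, 0, 0], [1, 0, 0, 0, 0], [1, 0, 0, 0, 0]]}}

```text
time_s: 33.75
ee_pos: [0.6374, -0.0988, 0.1717]
ee_rot: [[-0.989, 0.151, 0.001], [0.151, 0.989, -0.0], [-0.001, -0.0, -1.0]]
contact_force: [-0.4, 0.5, 0.1]
opening: 0.0856
gripper_force: 0.0
```

```bash
python3 plan.py .6378 -.0997 .099
```

```text
t 33.75 pos [ 0.6374 -0.0988  0.1717] yaw_y 1.4193 open 0.0856 F [-0.4  0.5  0.1] grip 0.0
[0.6378, -0.0997, 0.099] tool units [-0.02 -0.04  3.64]
```

{"op": "carry_out", "data": {"steps": [[1, -0.02, -0.04, 0.5, 0], [1, 0, 0, 0.7, 0], [1, 0, 0, 0.7, 0], [1, 0, 0, 0.5, 0], [1, 0, 0, 0.3, 0], [1, 0, 0, 0.3, 0], [1, 0, 0, 0, 0], [1, 0, 0, 0, 0]]}}

```text
time_s: 34.55
ee_pos: [0.6377, -0.1002, 0.1115]
ee_rot: [[-0.988, 0.152, 0.0], [0.152, 0.988, -0.0], [-0.0, -0.0, -1.0]]
contact_force: [-0.1, 0.9, -0.4]
opening: 0.0857
gripper_force: 0.0
```

```bash
python3 plan.py .6378 -.0997 .099; python3 -c "
from h import *
s=env.snapshot('side')
cv2.imwrite('pics/l8.png',cv2.resize(s['frame'][200:300,310:430],None,fx=6,fy=6,interpolation=cv2.INTER_CUBIC))"
```

```text
t 34.55 pos [ 0.6377 -0.1002  0.1115] yaw_y 1.4186 open 0.0857 F [-0.1  0.9 -0.4] grip 0.0
[0.6378, -0.0997, 0.099] tool units [-0.    0.02  0.63]
```

View pics/l8.png

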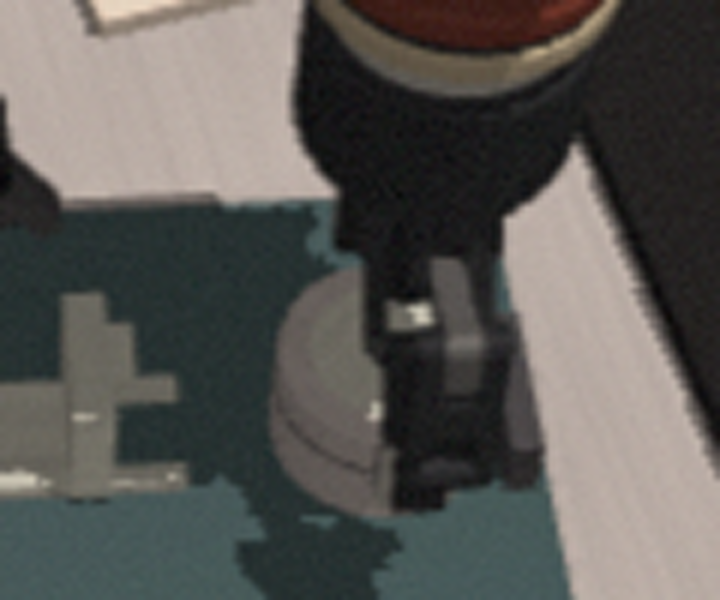

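The fingers straddle the big tin (near finger at (425,430)) without contact. Descend 12 mm and close.

{"op": "carry_out", "data": {"steps": [[1, 0, 0, 0.3, 0], [1, 0, 0, 0.3, 0], [1, 0, 0, 0, 0], [1, 0, 0, 0, 0], [-1, 0, 0, 0, 0], [-1, 0, 0, 0, 0], [-1, 0, 0, 0, 0], [-1, 0, 0, 0, 0]], "squeeze": 50}}

```text
time_s: 35.4
ee_pos: [0.638, -0.1003, 0.1]
ee_rot: [[-0.988, 0.152, 0.001], [0.152, 0.988, -0.0], [-0.001, -0.0, -1.0]]
contact_force: [0.2, 0.1, 2.5]
opening: 0.0652
gripper_force: 56.5
```

{"op": "carry_out", "data": {"steps": [[-1, 0, 0, -0.15, 0], [-1, 0, 0, -0.3, 0], [-1, 0, 0, -0.6, 0], [-1, 0, 0, -0.9, 0], [-1, 0, 0, -1, 0], [-1, 0, 0, -1, 0], [-1, 0, 0, -0.7, 0], [-1, 0, 0, -0.3, 0], [-1, 0, 0, 0, 0], [-1, 0, 0, 0, 0]]}}

```text
time_s: 36.4
ee_pos: [0.6369, -0.1, 0.1974]
ee_rot: [[-0.988, 0.152, -0.001], [0.152, 0.988, 0.0], [0.001, 0.0, -1.0]]
contact_force: [0.5, -0.4, -2.8]
opening: 0.0645
gripper_force: 55.9
```

```bash
python3 plan.py .464 -.383 .115;  python3 hold.py big_tin .033 .040 .168
```

```text
t 36.4 pos [ 0.6369 -0.1     0.1974] yaw_y 1.4186 open 0.0645 F [ 0.5 -0.4 -2.8] grip 55.9
[0.464, -0.383, 0.115] tool units [  6.4  -15.3    4.12]
mask 0.6 359 394 210 254
-0.006 [354.4 208.  397.6 255. ]
-0.004 [355.6 207.9 398.9 254.9]
-0.002 [356.8 207.9 400.1 254.9]
0 [358.  207.8 401.4 254.8]
0.002 [359.2 207.7 402.6 254.8]
0.004 [360.4 207.7 403.9 254.7]
```

{"op": "carry_out", "data": {"steps": [[-1, 0.15, -0.4, 0, 0], [-1, 0.35, -0.8, 0, 0], [-1, 0.41, -0.97, 0, 0], [-1, 0.41, -0.97, 0, 0], [-1, 0.41, -0.97, 0, 0], [-1, 0.41, -0.97, 0, 0], [-1, 0.41, -0.97, 0, 0], [-1, 0.41, -0.97, 0, 0], [-1, 0.41, -0.97, 0, 0], [-1, 0.41, -0.97, 0, 0], [-1, 0.41, -0.97, 0, 0], [-1, 0.41, -0.97, 0, 0]]}}

```text
time_s: 37.7
ee_pos: [0.5117, -0.3033, 0.1981]
ee_rot: [[-0.988, 0.152, -0.001], [0.152, 0.988, -0.0], [0.001, -0.0, -1.0]]
contact_force: [0.4, -0.0, -2.6]
opening: 0.0647
gripper_force: 55.9
```

{"op": "carry_out", "data": {"steps": [[-1, 0.41, -0.97, 0.3, 0], [-1, 0.41, -0.97, 0.5, 0], [-1, 0.41, -0.97, 0.6, 0], [-1, 0.35, -0.8, 0.6, 0], [-1, 0.15, -0.4, 0.5, 0], [-1, 0, 0, 0.4, 0], [-1, 0, 0, 0.3, 0], [-1, 0, 0, 0, 0], [-1, 0, 0, 0, 0], [-1, 0, 0, 0, 0]]}}

```text
time_s: 38.7
ee_pos: [0.4676, -0.3774, 0.135]
ee_rot: [[-0.989, 0.151, 0.001], [0.151, 0.989, -0.001], [-0.001, -0.001, -1.0]]
contact_force: [-0.3, 0.4, -1.8]
opening: 0.0644
gripper_force: 56.0
```

```bash
python3 plan.py .4635 -.383 .115;  python3 - <<'E'
from h import *
s=env.snapshot('side')
x0,y0=230,340
im=cv2.resize(s['frame'][y0:480,x0:x0+160],None,fx=4,fy=4,interpolation=cv2.INTER_CUBIC)
th=np.linspace(0,6.3,60);c=(.4635,-.383)
cv2.polylines(im,[np.int32((proj(s,np.c_[c[0]+.058*np.cos(th),c[1]+.058*np.sin(th),0*th+.085])-[x0,y0]+.5)*4)],False,(0,0,255),1)
cv2.imwrite('pics/l9.png',im)
E
```

```text
t 38.7 pos [ 0.4676 -0.3774  0.135 ] yaw_y 1.4197 open 0.0644 F [-0.3  0.4 -1.8] grip 56.0
[0.4635, -0.383, 0.115] tool units [ 0.16 -0.31  1.  ]
```

View pics/l9.png

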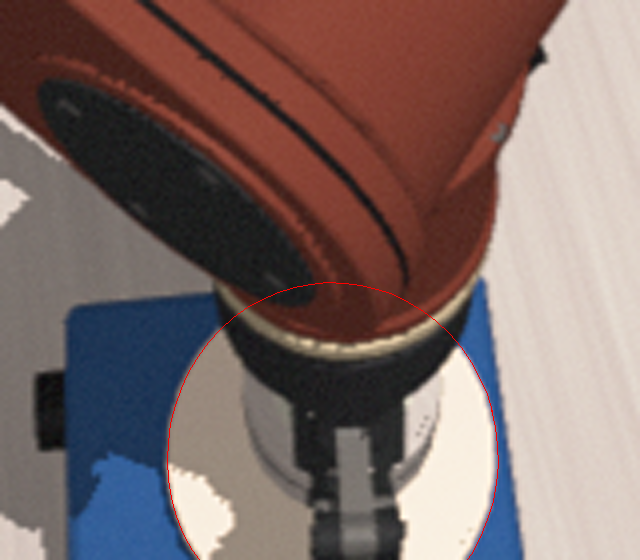

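The tin centre is near column 340 and the plate outline (168–497) is centred at 332. The correction (−x 4 mm, −y 6 mm) agrees with the pose error, so I apply it and lower.

{"op": "carry_out", "data": {"steps": [[-1, 0.16, -0.31, 0.2, 0], [-1, 0, 0, 0.3, 0], [-1, 0, 0, 0.2, 0], [-1, 0, 0, 0.1, 0], [-1, 0, 0, 0, 0], [-1, 0, 0, 0, 0]]}}

```text
time_s: 39.35
ee_pos: [0.4627, -0.3833, 0.1182]
ee_rot: [[-0.988, 0.152, -0.0], [0.152, 0.988, 0.0], [0.0, 0.0, -1.0]]
contact_force: [-0.1, 0.6, -2.8]
opening: 0.0643
gripper_force: 56.0
```

```bash
python3 plan.py .4635 -.383 .115
```

```text
t 39.35 pos [ 0.4627 -0.3833  0.1182] yaw_y 1.4186 open 0.0643 F [-0.1  0.6 -2.8] grip 56.0
[0.4635, -0.383, 0.115] tool units [-0.04  0.02  0.16]
```

{"op": "carry_out", "data": {"steps": [[-1, -0.04, 0.02, 0.06, 0], [-1, 0, 0, 0.05, 0], [-1, 0, 0, 0.05, 0], [-1, 0, 0, 0, 0], [-1, 0, 0, 0, 0]]}}

```text
time_s: 39.85
ee_pos: [0.4635, -0.383, 0.1151]
ee_rot: [[-0.988, 0.152, -0.0], [0.152, 0.988, 0.0], [0.0, 0.0, -1.0]]
contact_force: [-0.2, -0.5, -2.7]
opening: 0.0649
gripper_force: 56.0
```

{"op": "carry_out", "data": {"steps": [[-1, 0, 0, 0.04, 0], [-1, 0, 0, 0, 0], [-1, 0, 0, 0, 0]]}}

```text
time_s: 40.15
ee_pos: [0.4636, -0.3831, 0.1149]
ee_rot: [[-0.988, 0.152, 0.0], [0.152, 0.988, -0.0], [-0.0, -0.0, -1.0]]
contact_force: [-2.7, 1.8, 4.0]
opening: 0.0647
gripper_force: 56.6
```

Contact at z = 0.1149. Release slowly and withdraw upward.

{"op": "carry_out", "data": {"steps": [[-1, 0, 0, -0.01, 0], [0.7, 0, 0, 0, 0], [0.85, 0, 0, 0, 0], [1, 0, 0, 0, 0], [1, 0, 0, 0, 0], [1, 0, 0, -0.3, 0], [1, 0, 0, -0.8, 0], [1, 0, 0, -1, 0], [1, 0, 0, -1, 0], [1, 0, 0, -1, 0], [1, 0, 0, -1, 0], [1, 0, 0, -1, 0]]}}

```text
time_s: 41.35
ee_pos: [0.4638, -0.3832, 0.2392]
ee_rot: [[-0.988, 0.152, 0.001], [0.152, 0.988, -0.001], [-0.002, -0.001, -1.0]]
contact_force: [0.6, 0.1, 0.6]
opening: 0.0856
gripper_force: 0.0
```

{"op": "carry_out", "data": {"steps": [[1, 0.2, 1, -0.5, 0], [1, 0.2, 1, 0, 0], [1, 0.2, 1, 0, 0], [1, 0.2, 1, 0, 0], [1, 0.2, 1, 0, 0], [1, 0.2, 1, 0, 0], [1, 0.2, 1, 0, 0], [1, 0.2, 1, 0, 0], [1, 0.1, 0.5, 0, 0], [1, 0, 0, 0, 0], [1, 0, 0, 0, 0]]}}

```text
time_s: 42.45
ee_pos: [0.4559, -0.2101, 0.2468]
ee_rot: [[-0.989, 0.151, 0.0], [0.151, 0.989, -0.001], [-0.001, -0.001, -1.0]]
contact_force: [1.0, -0.3, -0.5]
opening: 0.0853
gripper_force: 0.0
```

```bash
python3 chk.py big_tin .033 .040 .085; python3 chk.py middle_tin .024 .032 .055; python3 chk.py small_tin .017 .026 .012; python3 plan.py; python3 -c "
from h import *
s=env.snapshot('side');cv2.imwrite('pics/f1.png',s['frame'])"
```

```text
side 0.89 centre [ 0.4637 -0.3828] res [-0.1 -0.8  0.1  0.7]
top none
side none
top 0.59 centre [0.4589 0.3708] res [-0.7  0.   0.7 -0. ]
side 0.55 centre [0.6527 0.1871] res [ 0.7 -0.  -0.6  0. ]
top 0.58 centre [0.6546 0.1822] res [-0.5  0.1  0.5 -0.1]
t 43.05 pos [ 0.4557 -0.2099  0.2465] yaw_y 1.4185 open 0.0851 F [-1.   0.1 -0.3] grip 0.0
```

View pics/f1.png

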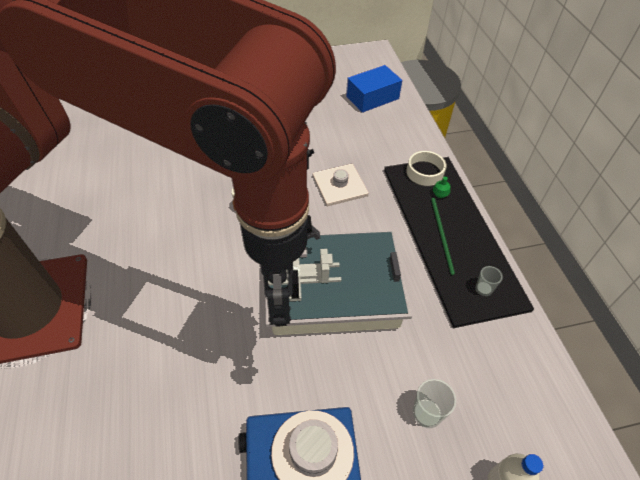

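All tins are centred: the small one on the tile at (341,178), the big one on the hotplate at (313,443), and the middle one on the pan according to the top-view fit. The gripper hangs free, so I hand in.

```bash
python3 -c "
from plant import env
print(env.hand_in())"
```

```text
the job is handed in; nothing more can be done
None
```

I lifted the pawl to about 0.6 rad, slid the clamp bar back about 48 mm, and set the small, middle and big tins in order, upright and centred to within a few mm, on the tile, pan and hotplate; I handed the job in at about 43 s, and no verdict was shown.

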